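Make up the two guest kits on the perfume bench

ROBOT

A 6-joint arm with a two-finger parallel gripper is mounted at the origin on the work surface. World frame = base frame: x ahead of the robot, y to its left, z up, the work surface at z = 0. Lengths are in mm, angles in rad, forces in N, time in s.
With the tool pointing down it reaches from about 275 to 825 mm from the base axis. Payload 5.2 kg.
Tool frame: the origin (TCP) lies between the finger pads; the fingertips stand 19 mm ahead of it and the grasp point (between the pads) is the TCP; z points along the fingers, y is the direction in which the jaws open and shut (so a half turn about z gives the same grasp; the last joint's range is limited). The gripper opens to 93 mm and grips with 3 to 60 N. Pads are 15 mm wide; open, the fingers measure 128 mm over their backs; the gripper's body (75 mm by 188 mm) begins 65 mm behind the grasp point.
Start: joints at [1.117, 0.259, 1.535, -0, 1.348, -0.203], TCP at [136.476, 532.803, 237.653] pointing down, gripper open.
Joint ranges: [-3.14, 3.14], [-0.91, 2.08], [0.19, 2.58], [-1.22, 4.36], [0.22, 2.71], [-3.12, 3.12]. Speed limits (rad/s): [2.57, 2.57, 3.14, 3.14, 3.14, 3.14].

INTERFACE

Orientations are given as [roll, pitch, yaw] about the fixed x, y, z axes, in that order (R = Rz(yaw) Ry(pitch) Rx(roll)).
In Python, from cell import manip gives the robot as it stands. The module is installed in compiled form; this text tells all that it offers. Calls block until the motion is done:
- manip.move_ptp(position, orientation): joint-space move of the TCP to a pose.
- manip.movel(position, feed=150, frame=None): straight line of the TCP; frame=None keeps the orientation; feed is the mean speed in mm/s.
- manip.movej(angles): joint-space move.
- manip.grip(opening, grip_force=None): finger opening in mm; grip_force is the grip in N (None keeps the last); returns when the fingers have stopped.
- manip.wait(seconds).
- manip.ik(position, orientation): joint angles nearest the present ones, or None.
- manip.read_state(): the state.
- manip.camera(name): name is "scene" or "top" or "wrist"; returns a dict with "pixels" (400x640x3 uint8, red, green, blue), "mtx" (3x3 intrinsics, pixels), "view" (4x4, takes a point from world to camera coordinates); the wrist camera has in their place "hand_eye" (4x4, takes a point from camera to tool coordinates, whose origin is the TCP and whose axes are the flange's). Camera axes: x right, y down, z forward; pixel columns grow to the right and rows downward; lengths in mm; the calibration is good to about 2 mm. A picture is of the moment at which its call begins: read the wrist's pose just before it. There is no depth.
A pose or a line that the arm cannot do raises manip.IKError and nothing moves.
- manip.job_done(): hands the job in, once; it reports no verdict.
The state is a dict: "clock": time; "joint_positions": joint angles; "joint_velocities": joint speeds; "joint_torque": joint torques, N m; "tool_pos": TCP position; "tcp_rot": TCP orientation; "force": force on the tool from outside, world axes, zero at the start; "moment": the same for the moment, N m; "opening": finger opening in mm.
Only numpy, scipy, OpenCV 4.12 (cv2) and the standard library are available. Lean on these libraries where they do the work, as an engineer would, in place of code of your own. Each camera call takes 0.05 s, during which the arm holds its last target.

TASK

Make up the two guest kits from the stock standing on the perfume bench: the blending kit in the three-cell wooden tray is the wide jar in its wide cell and the large dropper bottle and the steel beaker in its two narrow cells, one to a cell in either order; the take-home kit in the two-cell tray is the flat frosted flacon in its wide cell and the small dropper bottle in its narrow cell. Stand every piece upright on the floor of its cell, setting it down gently rather than letting it drop. Leave the conical flask, the bowl of coffee beans and the roll of labels standing where they are.

Things in the scene. Friction and masses are not known exactly. Their poses are not given: they have to be found in the camera images.
- large_dropper: The larger loose amber dropper bottle: round, body 34 mm in diameter, straight up to 62 mm, then shoulder, black collar 21 mm wide, orange rubber bulb; 96 mm tall, about 75 g. Origin: centre of underside, z up; yaw means nothing. (Dropper bottles on the grey stepped stands at the sides are fixed stock, not part of the job.)
- small_dropper: The smaller of the two loose amber dropper bottles: the same shape, body 26 mm in diameter and straight up to 48 mm, black collar 16 mm in diameter, orange bulb; 76 mm tall, about 32 g. Origin at the centre of its underside, z up its axis; its yaw means nothing.
- jar: Wide amber jar with a flat black screw lid of the same width: a cylinder 56 mm in diameter and 58 mm tall (lid from 40 mm up), about 120 g. Origin at the centre of its underside, z up its axis; its yaw means nothing.
- flacon: Flat rectangular flacon of pale frosted glass: body 30 mm along its x, 46 mm along its y, 58 mm high, round aluminium cap 22 mm wide in the middle of its top; 83 mm tall in all, about 130 g. Origin: centre of underside, z up. At the start its x is within 0.7 rad of the robot's forward direction.
- beaker: Small empty stainless-steel beaker, open at the top: outside diameter 36 mm, 52 mm tall, wall 2.5 mm, about 45 g. Origin at the centre of its underside, z up its axis; its yaw means nothing.
- three_cell_tray: Wooden kit tray, three open cells in a row along y, fixed to the bench: 82 mm (x) by 198 mm (y), 20 mm high; floor, walls and dividers 4 mm thick. Origin: centre of underside, z up. Cells centred at x = 0: wide (74 x 74 mm inside) at y = +58 mm; narrow (74 in x, 54 in y) at y = -10 and -68 mm. Its y points to the robot's left within 0.25 rad: wide cell at the left end.
- two_cell_tray: Wooden kit tray, two open cells along y, fixed to the bench: 82 mm (x) by 140 mm (y), 20 mm high; floor, walls and divider 4 mm thick. Origin: centre of underside, z up. Cells centred at x = 0: wide (74 x 74 mm inside) at y = +29 mm; narrow (74 in x, 54 in y) at y = -39 mm. Its y points to the robot's left within 0.25 rad: wide cell at the left end.
- flask: Bystander, to be left alone: small conical glass flask with a rubber stopper, 52 mm in diameter at the foot, 92 mm tall. Origin at the centre of its underside.
- bean_bowl: Bystander, to be left alone: white bowl of coffee beans, 70 mm in diameter, 34 mm tall. Origin at the centre of its underside.
- label_roll: Bystander, to be left alone: roll of blank white labels lying flat, 66 mm in diameter with a 38 mm hole, 28 mm tall. Origin at the centre of its underside.

How it is judged:
By the outcome, as a careful person would: the job done as asked, in the order asked, and still so for the second after the job is handed in, with the robot touching nothing.
It also fails if it takes over 131 s, if anything falls off the work surface, if the arm or the gripper's body presses on something with over 40 N, if the wrist force passes 120 N, or if a joint passes its speed limit or range.

## Working session

There is one attempt and no reset: what is moved stays moved. The work goes in short steps, each a Python script; the robot and the scene stay as the last script left them, time stands still between calls to the robot, and variables do not carry over. Pictures are saved under pics/ and viewed, and the job is handed in when it is done.

```bash
mkdir -p pics
cat > h.py <<'E'
import numpy as np, cv2
from cell import manip
def shot(name,fn):
    s=manip.read_state(); c=manip.camera(name)
    cv2.imwrite('pics/'+fn+'.png',c['pixels'][:,:,::-1])
    np.savez('pics/'+fn+'.npz',**{k:np.asarray(v) for k,v in c.items()},tp=s['tool_pos'],tr=s['tcp_rot'])
    return c
E
python3 - <<'E'
from h import *
for n in('scene','top','wrist'):
    c=shot(n,n+'0')
    print(n,np.round(c['mtx'],1).tolist(),np.round(c.get('view',c.get('hand_eye')),4).tolist())
s=manip.read_state();print(s)
E
```

```text
scene [[365.8, 0.0, 319.9], [0.0, 365.8, 199.9], [0.0, 0.0, 1.0]] [[0.0224, 0.9996, -0.0149, -28.9809], [0.5468, -0.0247, -0.8369, -270.8176], [-0.837, 0.0106, -0.5471, 1352.4585], [0.0, 0.0, 0.0, 1.0]]
top [[487.8, 0.0, 315.6], [0.0, 487.8, 190.9], [0.0, 0.0, 1.0]] [[0.0258, -0.9996, 0.0068, 4.699], [-0.9824, -0.0266, -0.1849, 558.6121], [0.185, -0.0019, -0.9827, 1136.9277], [0.0, 0.0, 0.0, 1.0]]
wrist [[307.0, 0.0, 319.9], [0.0, 307.0, 199.9], [0.0, 0.0, 1.0]] [[0.0002, -0.9614, -0.2752, 76.1289], [1.0, 0.0004, -0.0007, 0.0088], [0.0007, -0.2752, 0.9614, -146.2156], [0.0, 0.0, 0.0, 1.0]]
{'clock': 0.15, 'joint_positions': array([ 1.11716104e+00,  2.59132448e-01,  1.53581136e+00,  8.83233390e-07,
        1.34800217e+00, -2.02784019e-01]), 'joint_velocities': array([-0.00031053, -0.00207855, -0.00353219,  0.00047053,  0.00122599,
       -0.00094339]), 'joint_torque': array([ 2.34238309e-03, -4.37645459e+01, -2.84232187e+01,  7.19404290e-02,
        3.81522544e-02, -4.22387927e-05]), 'tool_pos': array([136.32152132, 532.43967412, 237.04005271]), 'tcp_rot': array([-3.14026724e+00, -2.73398440e-04,  2.89074101e+00]), 'force': array([-0.39742393, -0.08423734,  0.370264  ]), 'moment': array([-0.02900908,  0.01832187, -0.00515967]), 'opening': 92.95058728774094}
```

View pics/top0.png

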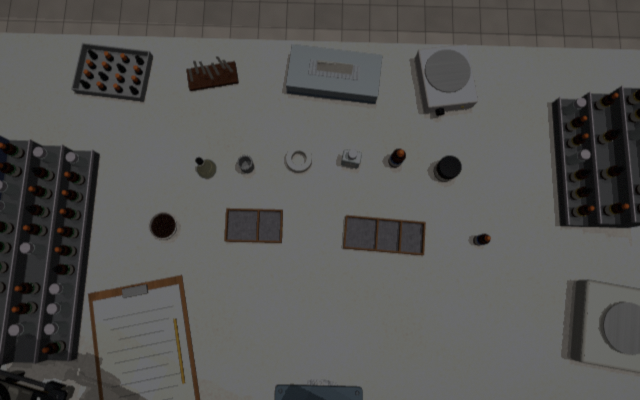

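View pics/scene0.png

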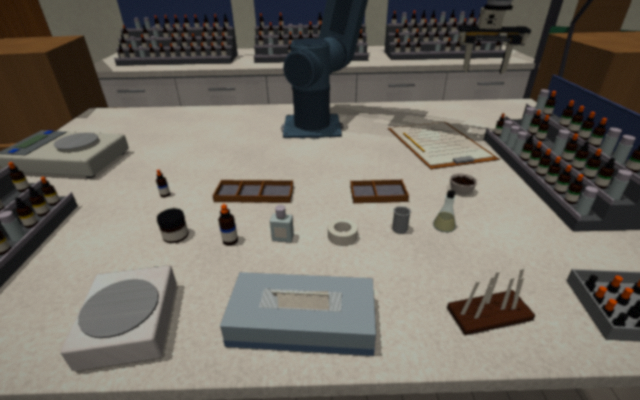

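The top view shows the two-cell tray near (254,226), the three-cell tray near (384,236), the flask (205,168), beaker (246,164), label roll (298,160), flacon (351,158), large dropper (398,157), jar (448,168), small dropper (484,239) and bowl (163,226). I'll enlarge it.

Run:
```python
import cv2
im=cv2.imread('pics/top0.png')
def crop(n,x,y,w,h,k):
    c=cv2.resize(im[y:y+h,x:x+w],None,fx=k,fy=k,interpolation=cv2.INTER_CUBIC)
    c=cv2.convertScaleAbs(c,alpha=2)
    for i in range(0,w,10):
        cv2.putText(c,str(x+i),(i*k,8),0,.3,(0,0,255),1); cv2.line(c,(i*k,10),(i*k,15),(0,0,255),1)
    for j in range(10,h,10):
        cv2.putText(c,str(y+j),(0,j*k+3),0,.3,(0,0,255),1); cv2.line(c,(20,j*k),(25,j*k),(0,0,255),1)
    cv2.imwrite('pics/'+n+'.png',c)
crop('c1',140,140,130,110,6)
crop('c2',220,140,130,110,6)
crop('c3',335,140,130,120,5)
crop('c4',430,140,80,120,5)
```

```text
(no output)
```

View pics/c1.png

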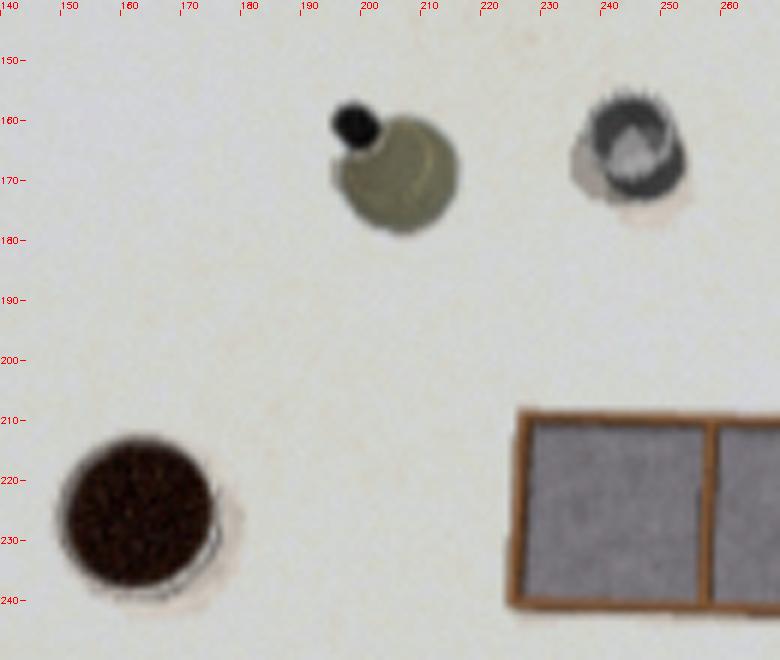

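View pics/c2.png

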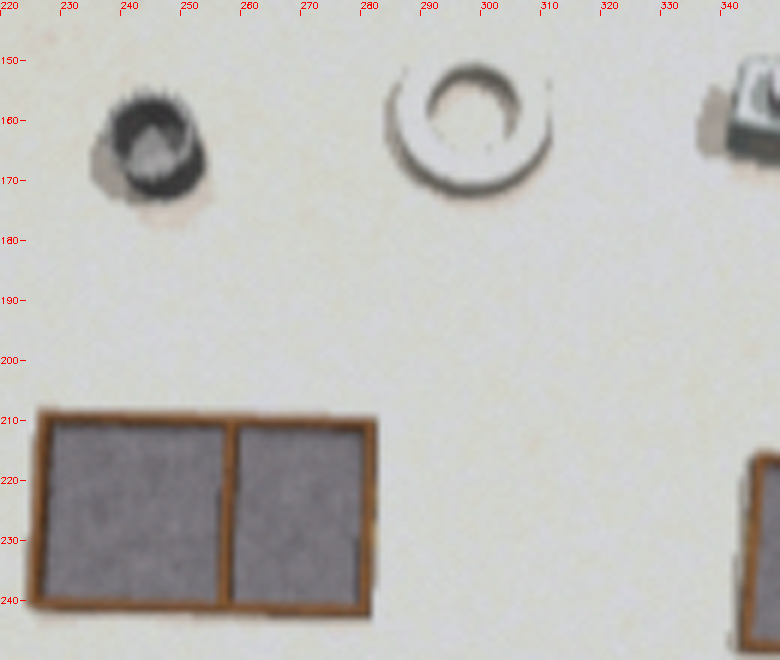

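View pics/c3.png

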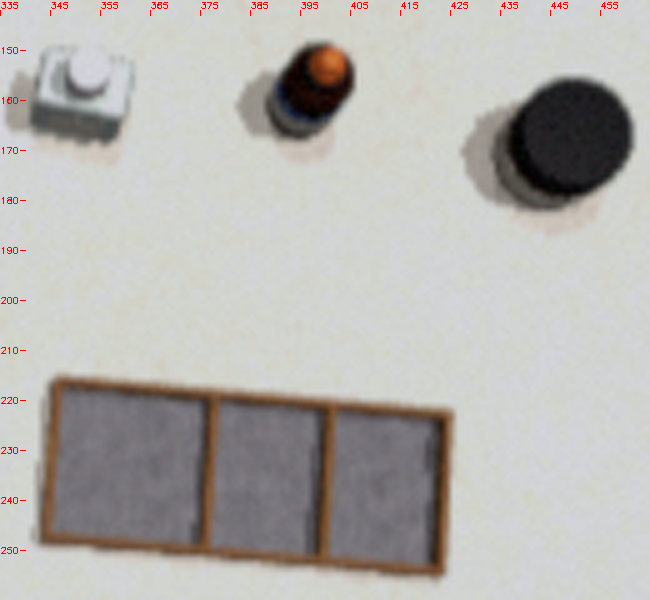

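View pics/c4.png

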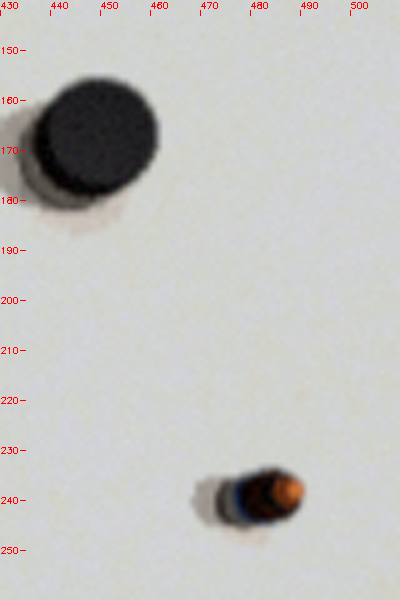

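```bash
cat >> h.py <<'E'
from scipy.spatial.transform import Rotation as Ro
def load(fn): return dict(np.load('pics/'+fn+'.npz'))
def T_wc(d):  # camera->world
    if 'view' in d: return np.linalg.inv(d['view'])
    T=np.eye(4);T[:3,:3]=Ro.from_euler('xyz',d['tr']).as_matrix();T[:3,3]=d['tp'];return T@d['hand_eye']
def back(d,uv,z):
    T=T_wc(d);r=T[:3,:3]@np.linalg.solve(d['mtx'],[uv[0],uv[1],1.]);o=T[:3,3]
    return (o+r*(z-o[2])/r[2])[:2]
def proj(d,P):
    p=np.linalg.inv(T_wc(d))@np.r_[P,1];q=d['mtx']@p[:3];return q[:2]/q[2]
E
python3 - <<'E'
from h import *
np.set_printoptions(precision=1,suppress=True)
d=load('top0')
for n,cs,(w) in (('t2',[(226.7,208.2),(282.5,209.7),(281.7,242.8),(225.5,241.2)],0),('t3',[(346,215.4),(425.4,222),(423.4,255),(343.4,248.6)],0)):
    P=np.array([back(d,c,20) for c in cs]);print(n,P.mean(0),np.linalg.norm(np.roll(P,-1,0)-P,axis=1))
    v=(P[0]-P[1])+(P[3]-P[2]);print('yaw',np.arctan2(v[1],v[0])-np.pi/2)
for n,c,z in (('jar',(449.3,167.4),58),('large',(400.4,153),93),('small',(488,238),73),('flcap',(352.4,154.4),83),('beaker',(245.5,163.3),52),('beaker2',(244.6,162.8),52),('flask',(205.8,169),8),('bowl',(163,225.5),34),('roll',(298.5,160.5),28)):
    print(n,back(d,c,z))
P=np.array([back(d,c,58) for c in [(343.4,149.6),(361.2,150.2),(359.4,164.8),(341.4,163.4)]]);print('fl',P.mean(0),np.linalg.norm(np.roll(P,-1,0)-P,axis=1))
for v in(P[0]-P[1],P[3]-P[2]):print(np.arctan2(v[1],v[0])-np.pi/2)
E
```

```text
t2 [473.6 168.8] [138.7  82.1 137.9  81.8]
yaw -0.001220079951380404
t3 [ 458.  -153.4] [197.4  81.6 196.3  82.3]
yaw -0.05510507270621989
jar [ 624.6 -306.8]
large [ 648.2 -180.8]
small [ 452.4 -389.7]
flcap [644.3 -66.9]
beaker [622.7 193.6]
beaker2 [623.9 195.9]
flask [615.7 300.3]
bowl [465.8 388.9]
roll [639.5  64.3]
fl [644.4 -66.3] [43.9 37.3 44.2 35.4]
-0.007188781095203156
-0.05241329244104631
```

```bash
python3 - <<'E'
from h import *
for n,p in dict(jar=(624.6,-306.8),large=(648,-181),small=(452,-390),fl=(644,-67),bk=(623,195),w3=(458,-95),t2=(473,169)).items():
    print(n,[z for z in (40,130,180,220) if manip.ik([*p,z],[np.pi,0,np.pi/2]) is not None])
t=manip.read_state()['clock']
manip.move_ptp([640,20,210],[np.pi,0,np.pi/2]); shot('wrist','w1')
manip.move_ptp([624.6,-306.8,190],[np.pi,0,np.pi/2]); shot('wrist','w2')
s=manip.read_state();print(s['clock']-t,s['tool_pos'],s['tcp_rot'],s['joint_positions'])
E
python3 -c "
import cv2
for n in('w1','w2'):
    i=cv2.convertScaleAbs(cv2.imread('pics/%s.png'%n),alpha=1.8);cv2.imwrite('pics/%sb.png'%n,i)"
```

```text
jar [40, 130, 180, 220]
large [40, 130, 180, 220]
small [40, 130, 180, 220]
fl [40, 130, 180, 220]
bk [40, 130, 180, 220]
w3 [40, 130, 180, 220]
t2 [40, 130, 180, 220]
3.8916999999999997 [ 625.26457332 -304.96136398  190.29383437] [ 3.14116501e+00 -4.48201773e-04  1.57279250e+00] [-6.14047366e-01  5.50712241e-01  1.20857935e+00  6.23968989e-04
  1.38221104e+00 -6.16160387e-01]
```

View pics/w1b.png

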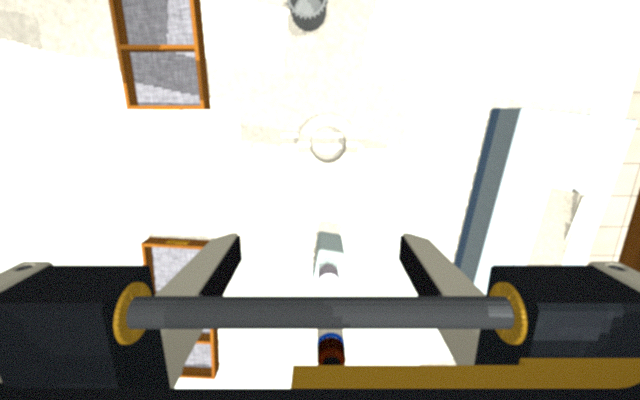

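View pics/w2b.png

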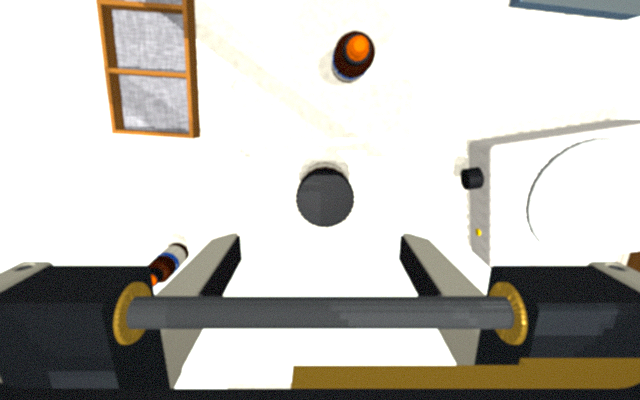

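w2 shows the jar lid centre at about (325,197), the large dropper's bulb at (359,47) and the small dropper partly hidden near (165,265). w1 shows the flacon cap at about (328,275), the roll at (327,143) and the beaker rim at (308,8), cut by the edge.

Run:
```python
from h import *
np.set_printoptions(precision=1,suppress=True)
d=load('w2')
print('jar',back(d,(325,197),58),'large',back(d,(359,46),93), 'tcp px',proj(d,d['tp']))
d1=load('w1');print('roll',back(d1,(327,142),28))
def crop(fn,o,x,y,w,h,k,a=1.2):
    c=cv2.imread('pics/%s.png'%fn)[y:y+h,x:x+w]
    c=cv2.convertScaleAbs(cv2.resize(c,None,fx=k,fy=k,interpolation=cv2.INTER_CUBIC),alpha=a)
    for i in range(0,w,10): cv2.putText(c,str(x+i),(i*k,8),0,.3,(0,0,255),1)
    for j in range(10,h,10): cv2.putText(c,str(y+j),(0,j*k+3),0,.3,(0,0,255),1)
    cv2.imwrite('pics/%s.png'%o,c)
crop('w2','w2c',285,20,110,215,4/1 if 0 else 3)
crop('w1','w1c',290,220,80,150,4)
```

```text
jar [ 630.3 -305.8] large [ 653.5 -183.2] tcp px [319.3 262.8]
roll [647.7  67. ]
```

View pics/w2c.png

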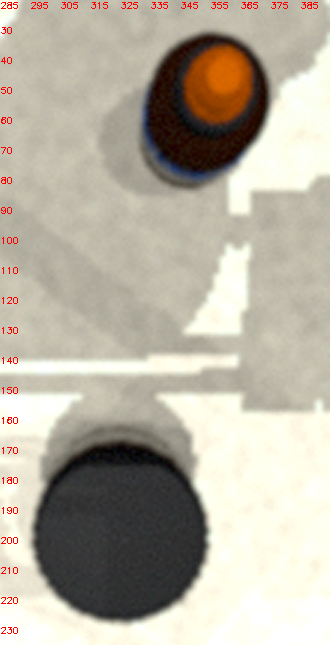

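View pics/w1c.png

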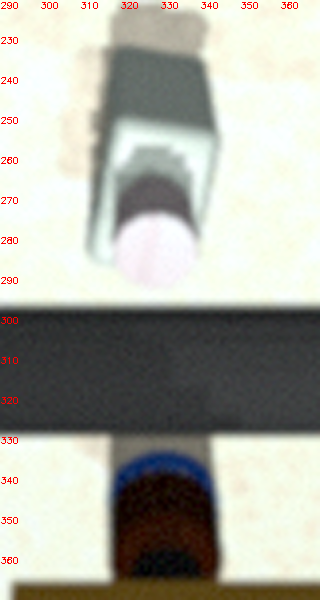

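Run:
```python
from h import *
np.set_printoptions(precision=1,suppress=True)
d=load('w2');d1=load('w1');t=load('top0');s=load('scene0')
print('w2 t3 -y corners',back(d,(198,136),20),back(d,(114,132),20)); print('top',back(t,(425.4,222),20),back(t,(423.4,255),20))
print('w1 t2 -y corners',back(d1,(209,107),20),back(d1,(128,107),20)); print('top',back(t,(282.5,209.7),20),back(t,(281.7,242.8),20))
def crop(fn,o,x,y,w,h,k,a=1.2):
    c=cv2.imread('pics/%s.png'%fn)[y:y+h,x:x+w]
    c=cv2.convertScaleAbs(cv2.resize(c,None,fx=k,fy=k,interpolation=cv2.INTER_CUBIC),alpha=a)
    for i in range(0,w,10): cv2.putText(c,str(x+i),(i*k,8),0,.3,(0,0,255),1)
    for j in range(10,h,10): cv2.putText(c,str(y+j),(0,j*k+3),0,.3,(0,0,255),1)
    cv2.imwrite('pics/%s.png'%o,c)
crop('scene0','s0c',140,165,170,85,4,1.6)
crop('w2','w2d',90,0,120,150,4,.9)
```

```text
w2 t3 -y corners [ 502.1 -252.5] [ 417.9 -248.6]
top [ 493.3 -254.8] [ 411.9 -248.6]
w1 t2 -y corners [523.8 102.3] [438.9 102.1]
top [514.6 100.3] [432.5  99.1]
```

View pics/s0c.png

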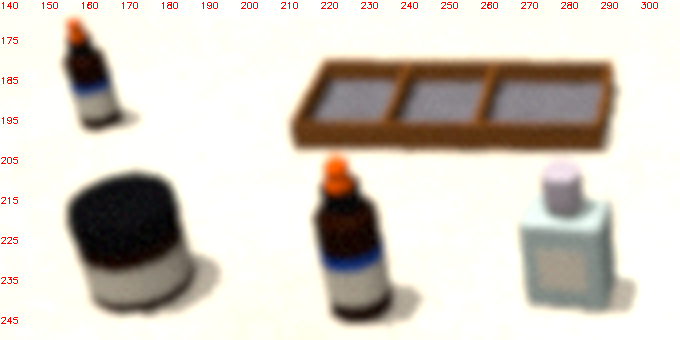

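View pics/w2d.png

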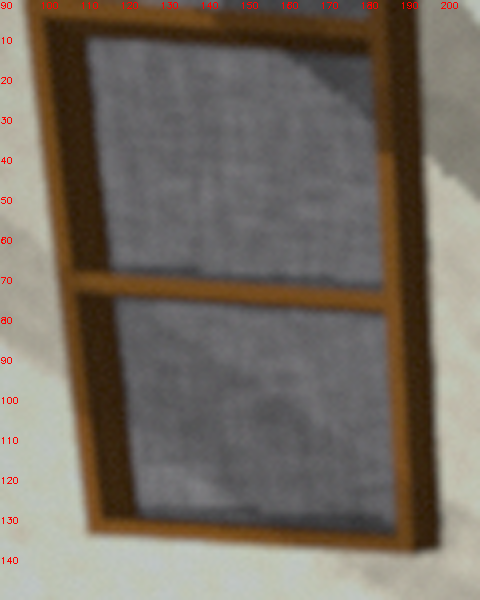

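The wrist view puts things about 4 mm further in x than the top view. The finger midline in the picture matches the calibrated TCP column, so I trust the wrist view more. The tolerances (±9 mm or more) cover the difference. Next: the jar.

```bash
cat >> h.py <<'E'
HP=np.pi/2
T3=(461.5,-152.4,-0.052); T2=(477.5,170.3,-0.001)
def cell(T,y):
    return T[0]-np.sin(T[2])*y, T[1]+np.cos(T[2])*y, HP+T[2]
def st(tag):
    s=manip.read_state();print(tag,'t%.1f'%s['clock'],np.round(s['tool_pos'],1),'F',np.round(s['force'],1),'op %.1f'%s['opening'],flush=True);return s
def pick(x,y,zg,yaw,op,force,zh=150,pic=None):
    manip.move_ptp([x,y,zh],[np.pi,0,yaw]); manip.grip(op); st('above')
    if pic: shot('wrist',pic)
    manip.movel([x,y,zg],feed=120); st('down'); manip.grip(0,grip_force=force); st('closed')
def lift(zh=150):
    p=manip.read_state()['tool_pos']; manip.movel([p[0],p[1],zh],feed=120); st('lifted')
def place(x,y,yaw,zt,op,zh=150,pic=None):
    manip.move_ptp([x,y,zh],[np.pi,0,yaw]); manip.movel([x,y,zt+6],feed=110); manip.wait(.2)
    f0=st('pre')['force'][2]; z=zt+6
    while z>zt-3:
        z-=.5; manip.movel([x,y,z],feed=15)
        df=manip.read_state()['force'][2]-f0
        if df>1.5: break
    st('touch z%.1f df%.1f'%(z,df)); manip.grip(op); manip.wait(.15); st('open')
    manip.movel([x,y,zh],feed=130)
E
python3 - <<'E'
from h import *
pick(629.5,-306,40,HP,92,20); lift(); shot('wrist','j1'); shot('scene','j2')
E
python3 -c "
import cv2,numpy as np
a=[cv2.convertScaleAbs(cv2.imread('pics/%s.png'%n),alpha=1.5) for n in('j1','j2')]
cv2.imwrite('pics/jj.png',cv2.resize(np.vstack(a),(480,600)))"
```

```text
above t4.5 [ 630.3 -306.2  151.9] F [-0.1 -0.1 -0.2] op 91.9
down t5.6 [ 630.1 -306.4   41. ] F [-0.2  0.6 -0.1] op 92.1
closed t6.3 [ 629.6 -306.    40.1] F [-0.5  1.   0.5] op 55.8
lifted t7.3 [ 629.  -305.6  148.9] F [ 1.4 -0.4 -1.7] op 55.5
```

View pics/jj.png

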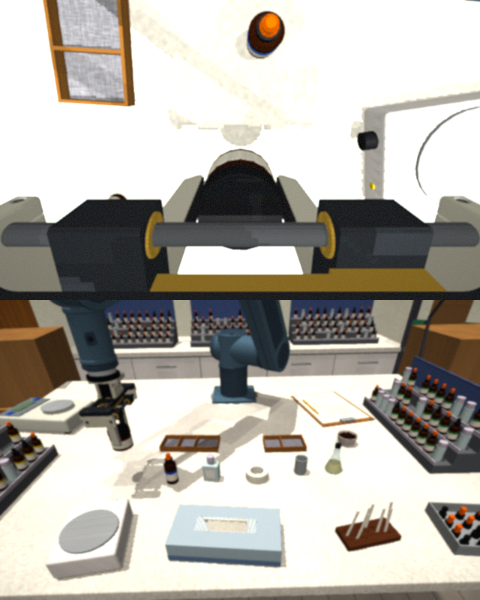

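Both pictures show the jar held upright between the pads. Next I place it in the wide cell.

```bash
python3 - <<'E'
s=open('h.py').read()
s=s.replace("    while z>zt-3:\n        z-=.5; manip.movel([x,y,z],feed=15)\n        df=manip.read_state()['force'][2]-f0\n        if df>1.5: break\n","""    L=[]
    while z>zt-3:
        z-=.5; manip.movel([x,y,z],feed=15)
        df=manip.read_state()['force'][2]-f0; L.append(round(df,1))
        if df>4 or (len(L)>1 and min(L[-2:])>1.5): break
    print(L)
""")
open('h.py','w').write(s)
E
python3 - <<'E'
from h import *
manip.move_ptp([*cell(T3,58)[:2],160],[np.pi,0,cell(T3,58)[2]]);
place(*cell(T3,58),44,78); shot('wrist','p1')
manip.move_ptp([651.5,-181,190],[np.pi,0,HP]);
E
python3 -c "
import cv2
i=cv2.convertScaleAbs(cv2.imread('pics/p1.png'),alpha=1.3);cv2.imwrite('pics/p1b.png',i)"
```

```text
pre t10.0 [465.  -94.6  50.6] F [-0.1  0.3 -1.8] op 55.8
[np.float64(0.1), np.float64(1.4), np.float64(0.2), np.float64(-0.0), np.float64(0.3), np.float64(0.6), np.float64(1.0), np.float64(0.2), np.float64(1.3), np.float64(0.9), np.float64(0.2), np.float64(1.8), np.float64(6.9)]
touch z43.5 df6.9 t13.2 [464.6 -94.5  44. ] F [-1.6  0.7  5.1] op 55.8
open t14.0 [464.5 -94.5  43.5] F [ 0.2 -0.6 -0.3] op 78.0
```

View pics/p1b.png

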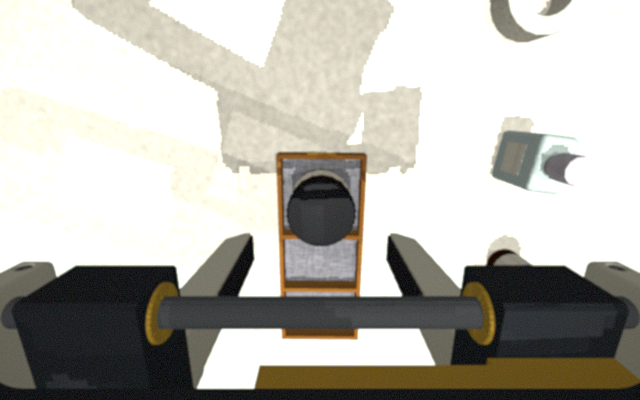

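The jar went down at TCP z=44.0, as expected. Its lid at (321,210) is centred between the tray edges (281–362). Next: the large dropper.

```bash
python3 - <<'E'
from h import *
manip.wait(.2);shot('wrist','d1')
s=st('');print(s['tcp_rot'])
d=load('p1')
for p in((321,210),):print('jar',back(d,p,62), cell(T3,58))
print([proj(d,np.r_[cell(T3,y)[:2],20]) for y in(99,-99)])
E
python3 -c "
import cv2
i=cv2.convertScaleAbs(cv2.imread('pics/d1.png'),alpha=1.1);cv2.imwrite('pics/d1b.png',i)
i=cv2.imread('pics/p1.png')[110:210,480:600];cv2.imwrite('pics/p1c.png',cv2.resize(i,None,fx=5,fy=5,interpolation=2))"
```

```text
t16.1 [ 650.8 -180.4  190.4] F [-0.5 -0.1  0.7] op 78.3
[-3.14148239e+00 -4.87884446e-05  1.57106490e+00]
jar [465.13999329 -93.25022742] (np.float64(464.5146409730868), np.float64(-94.4783983318539), 1.5187963267948965)
[array([320.30087174, 153.30524839]), array([320.19883409, 338.57511632])]
```

View pics/d1b.png

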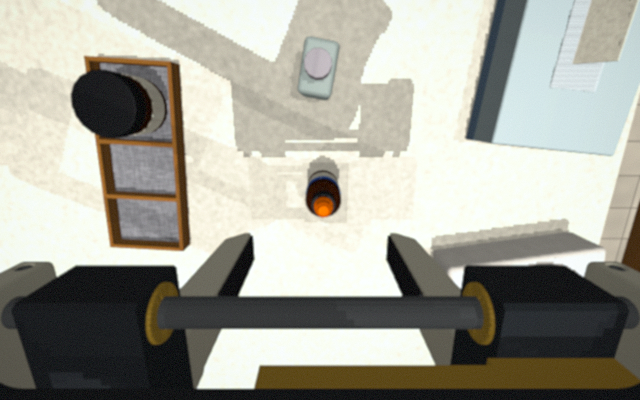

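View pics/p1c.png

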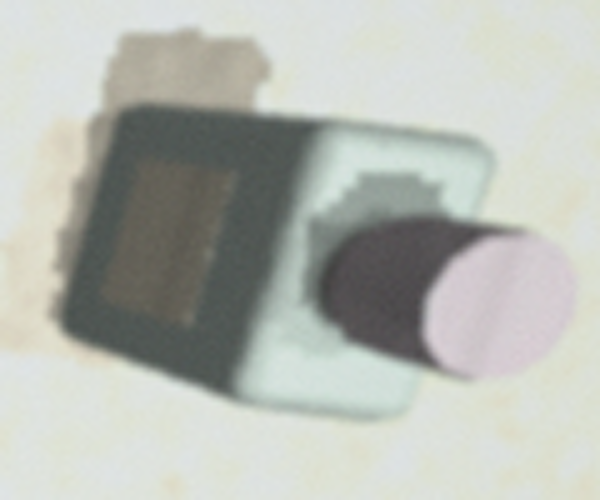

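Run:
```python
from h import *
np.set_printoptions(precision=2,suppress=True)
d=load('p1')
P=np.array([back(d,c,58) for c in((544,134),(580,139),(562,194.5),(527,190.5))])
print(P.mean(0),np.linalg.norm(np.roll(P,-1,0)-P,axis=1)); 
for v in(P[0]-P[3],P[1]-P[2]):print('yaw',np.arctan2(v[1],v[0])-HP)
for v in(P[1]-P[0],P[2]-P[3]):print('yaw',np.arctan2(v[1],v[0]))
print('cap p1',back(d,(480+500/5,110+303/5),83))
d=load('d1');print('cap',back(d,(319,63),83),'large',back(d,(323,209),94),back(d,(323,204),90))
```

```text
[647.51 -67.26] [28.37 43.91 28.79 44.39]
yaw -0.15762383116232903
yaw -0.14793465587832633
yaw -0.18358736628744848
yaw -0.16649703361212206
cap p1 [648.08 -66.9 ]
cap [650.11 -68.16] large [ 653.42 -181.27] [ 653.45 -178.15]
```

```bash
python3 - <<'E'
from h import *
pick(652.5,-180.7,44,HP,78,18); lift(); s=st('l')
c=cell(T3,-10)
place(*c,48,58); shot('wrist','p2')
manip.move_ptp([626,194,190],[np.pi,0,HP]); manip.grip(85); manip.wait(.1); shot('wrist','b1'); st('')
E
python3 -c "
import cv2,numpy as np
a=[cv2.convertScaleAbs(cv2.imread('pics/%s.png'%n),alpha=1.1) for n in('p2','b1')]
cv2.imwrite('pics/bb.png',cv2.resize(np.vstack([a[0][:345],a[1]]),None,fx=.8,fy=.8,interpolation=3))"
```

```text
above t16.6 [ 653.3 -181.1  152. ] F [ 0.  -0.8 -0.4] op 78.0
down t17.6 [ 653.2 -181.    44.9] F [ 0.5 -0.6  0.1] op 78.1
closed t18.4 [ 652.5 -180.7   44. ] F [ 0.2 -0.   0. ] op 33.3
lifted t19.4 [ 651.9 -180.4  148.9] F [ 0.5 -0.2 -0.8] op 33.5
l t19.4 [ 651.9 -180.4  148.9] F [ 0.5 -0.2 -0.8] op 33.5
pre t21.5 [ 461.4 -162.6   54.7] F [ 0.2  0.6 -0.2] op 33.7
[np.float64(-0.7), np.float64(-0.4), np.float64(-0.6), np.float64(-0.5), np.float64(-0.9), np.float64(0.5), np.float64(-0.5), np.float64(-0.7), np.float64(-0.8), np.float64(-1.6), np.float64(0.2), np.float64(0.2), np.float64(6.3)]
touch z47.5 df6.3 t24.7 [ 461.  -162.4   47.9] F [-2.4  0.5  6.1] op 33.3
open t25.5 [ 461.  -162.4   47.5] F [ 0.2 -0.6 -0.1] op 58.0
 t28.8 [626.  194.1 190. ] F [ 0.1  0.1 -0.2] op 85.0
```

View pics/bb.png

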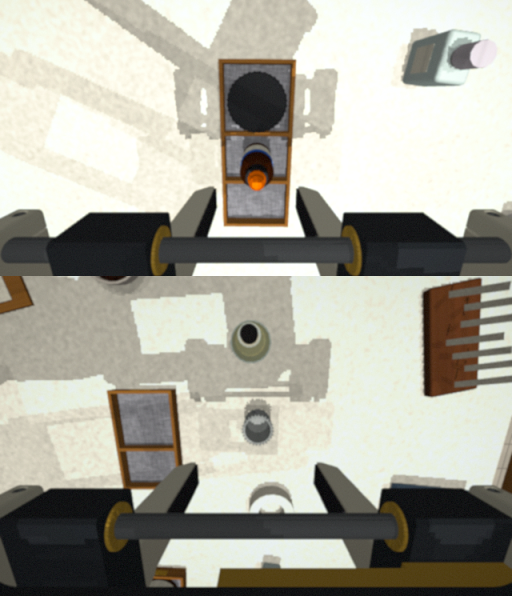

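The large dropper stands in the middle cell. In b1 the beaker rim is near (322,190), the two-cell tray is at upper left and the flask is beyond. I'll enlarge these for measuring.

Run:
```python
from h import *
im=cv2.imread('pics/b1.png')
def crop(o,x,y,w,h,k):
    c=cv2.resize(im[y:y+h,x:x+w],None,fx=k,fy=k,interpolation=2)
    for i in range(0,w,10): cv2.putText(c,str(x+i),(i*k,8),0,.3,(0,0,255),1)
    for j in range(10,h,10): cv2.putText(c,str(y+j),(0,j*k+3),0,.3,(0,0,255),1)
    return c
a=crop('',290,150,70,70,5);b=crop('',125,135,110,135,3)
h=np.zeros((405,350+330,3),np.uint8);h[:350,:350]=a;h[:405,350:]=b;cv2.imwrite('pics/b1c.png',h)
```

```text
(no output)
```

View pics/b1c.png

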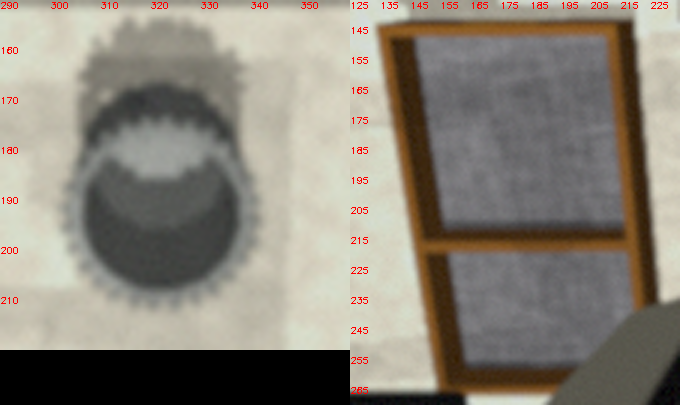

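Run:
```python
from h import *
np.set_printoptions(precision=1,suppress=True)
d=load('b1');print('beaker',back(d,(321,191.5),52))
for n,c in(('TL -x+y',(135,143)),('TR +x+y',(215,143)),('BL -x-y',(155,265)),('div L',(147,216.5))):print(n,back(d,c,20))
for p in((-41,70),(41,70),(-41,-70),(-41,-8)): # expected
    print(np.array([T2[0]+p[0],T2[1]+p[1]]))
```

```text
beaker [627.4 197.3]
TL -x+y [438.2 239.9]
TR +x+y [519.6 239.9]
BL -x-y [438.3 102.5]
div L [438.2 160.9]
[436.5 240.3]
[518.5 240.3]
[436.5 100.3]
[436.5 162.3]
```

```bash
sed -i 's/T2=(477.5,170.3,-0.001)/T2=(478.6,170.5,0.0)/' h.py
python3 - <<'E'
from h import *
pick(627,196.8,40,HP,85,12); lift(); 
c=cell(T3,-68)
place(*c,44,60); shot('wrist','p3')
manip.move_ptp([648.5,-67.2,170],[np.pi,0,HP-0.16]); manip.grip(70); manip.wait(.1); shot('wrist','f1'); st('')
E
python3 -c "
import cv2,numpy as np
a=[cv2.convertScaleAbs(cv2.imread('pics/%s.png'%n),alpha=1.1) for n in('p3','f1')]
cv2.imwrite('pics/ff.png',cv2.resize(np.vstack([a[0][:345],a[1]]),None,fx=.8,fy=.8,interpolation=3))"
```

```text
above t29.3 [628.  196.9 151.8] F [-0.1  0.2 -0.3] op 84.9
down t30.3 [627.7 196.9  40.9] F [-0.1 -0.1  1. ] op 84.9
closed t31.2 [627.  196.8  40. ] F [-0.6 -0.5 -0. ] op 35.9
lifted t32.2 [626.4 196.7 149. ] F [0.1 0.4 1. ] op 35.5
pre t35.1 [ 458.4 -220.6   50.7] F [-0.4 -0.2 -0.2] op 36.0
[np.float64(-1.8), np.float64(0.5), np.float64(0.2), np.float64(-0.1), np.float64(-0.1), np.float64(-1.1), np.float64(0.5), np.float64(0.3), np.float64(-0.4), np.float64(0.6), np.float64(-0.9), np.float64(-0.1), np.float64(5.1)]
touch z43.5 df5.1 t38.4 [ 458.  -220.3   43.9] F [-2.   1.4  4.9] op 36.0
open t39.2 [ 458.  -220.3   43.5] F [ 0.6  0.3 -0.5] op 60.1
 t41.7 [648.5 -67.4 170.1] F [0.6 0.1 0.4] op 69.7
```

View pics/ff.png

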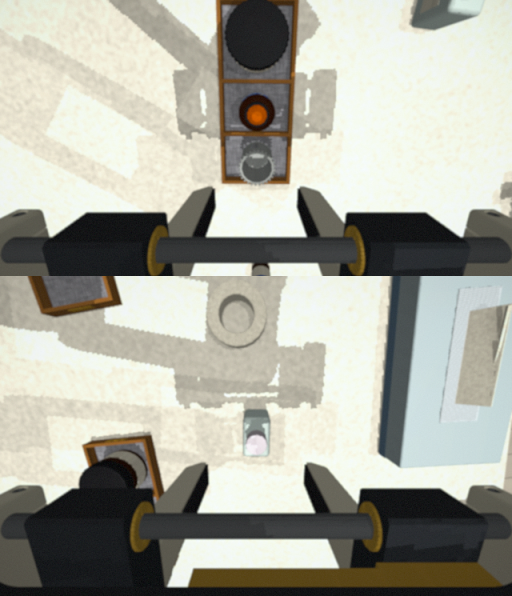

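The beaker stands in the end cell. In f1 the flacon's sides run vertically, so yaw −0.16 is right, and it is centred at column 321. Next: the flacon.

```bash
python3 - <<'E'
from h import *
pick(648.8,-67.2,40,HP-.16,70,20); lift(); 
c=cell(T2,29)
place(*c,44,55); shot('wrist','p4')
manip.move_ptp([455,-389,190],[np.pi,0,HP]); manip.grip(70); manip.wait(.1); shot('wrist','s1'); st('')
E
python3 -c "
import cv2,numpy as np
a=[cv2.convertScaleAbs(cv2.imread('pics/%s.png'%n),alpha=1.1) for n in('p4','s1')]
cv2.imwrite('pics/ss.png',cv2.resize(np.vstack([a[0][:345],a[1]]),None,fx=.8,fy=.8,interpolation=3))"
```

```text
above t42.2 [649.2 -67.3 150.9] F [ 0.4  0.4 -0.3] op 69.8
down t43.3 [649.5 -67.4  40.9] F [0.4 0.2 0.3] op 69.9
closed t44.0 [648.8 -67.2  40.1] F [-0.1 -0.5  0. ] op 29.8
lifted t45.0 [648.1 -67.  149. ] F [ 0.1 -0.8 -1.2] op 30.0
pre t47.5 [479.1 199.6  50.7] F [ 0.6  0.3 -0.9] op 29.7
[np.float64(-0.4), np.float64(-0.5), np.float64(-0.1), np.float64(0.3), np.float64(-1.1), np.float64(-0.2), np.float64(-0.3), np.float64(-0.2), np.float64(-1.1), np.float64(-0.8), np.float64(-1.4), np.float64(0.2), np.float64(5.9)]
touch z43.5 df5.9 t50.8 [478.7 199.5  44. ] F [-2.3 -0.5  5.1] op 29.9
open t51.5 [478.6 199.5  43.5] F [-0.7  0.4  0.4] op 55.0
 t55.3 [ 455. -389.  190.] F [ 1.1 -0.6 -0.1] op 70.2
```

View pics/ss.png

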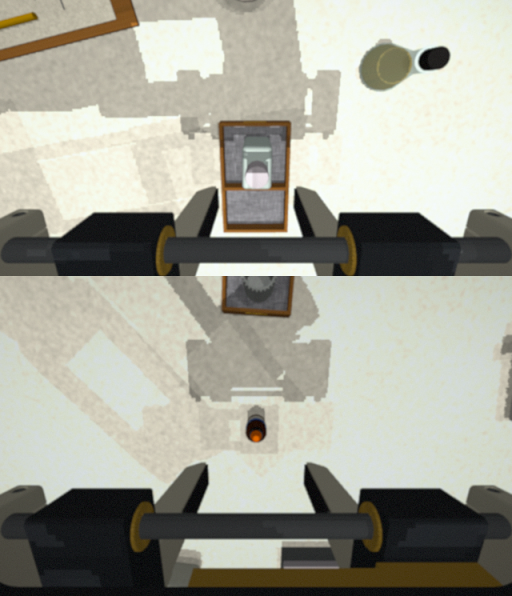

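The flacon is in the wide cell. The small dropper's bulb is at about (320,201) in s1.

Run:
```python
from h import *
p=back(load('s1'),(320,201.5),74);print(p)
```

```text
[ 455.42871554 -389.2778256 ]
```

```bash
python3 - <<'E'
from h import *
pick(455.6,-389,39,HP,65,12); lift(190); 
c=cell(T2,-39)
place(*c,43,50,zh=190); manip.wait(.1); shot('wrist','p5')
manip.move_ptp([350,20,250],[np.pi,0,HP]);manip.wait(.3);shot('wrist','e0')
manip.move_ptp([136.5,532.8,237.6],[np.pi,0,2.89]);manip.wait(.3);shot('top','e1');shot('scene','e2'); st('')
E
python3 - <<'E'
import cv2,numpy as np
a=cv2.imread('pics/e1.png')[130:270,140:500]; b=cv2.imread('pics/e2.png')[140:260,140:500]
i=np.vstack([a,b]);cv2.imwrite('pics/ee.png',cv2.convertScaleAbs(cv2.resize(i,None,fx=2.2,fy=2.2,interpolation=2),alpha=1.6))
cv2.imwrite('pics/p5b.png',cv2.imread('pics/p5.png'))
E
```

```text
above t56.0 [ 456.  -389.5  151.2] F [ 1.  -0.2 -0. ] op 65.1
down t57.0 [ 456.  -389.5   39.7] F [ 0.  -0.5  0.9] op 65.1
closed t57.7 [ 455.6 -389.1   39.1] F [0.2 0.4 1.2] op 25.6
lifted t59.1 [ 455.3 -388.7  189. ] F [-0.6  0.5 -0.6] op 25.4
pre t62.6 [479.  131.5  49.5] F [-0.  -0.4 -0.4] op 25.7
[np.float64(-0.1), np.float64(-0.2), np.float64(0.3), np.float64(0.7), np.float64(0.2), np.float64(0.3), np.float64(-0.6), np.float64(0.7), np.float64(-0.3), np.float64(-0.3), np.float64(-0.2), np.float64(0.8), np.float64(5.5)]
touch z42.5 df5.5 t65.9 [478.7 131.5  43. ] F [-0.6 -0.4  5.1] op 25.5
open t66.7 [478.6 131.5  42.5] F [ 0.5 -0.1  0.4] op 50.1
 t71.6 [136.9 532.7 237.7] F [0.1 0.5 0.1] op 50.0
```

View pics/ee.png

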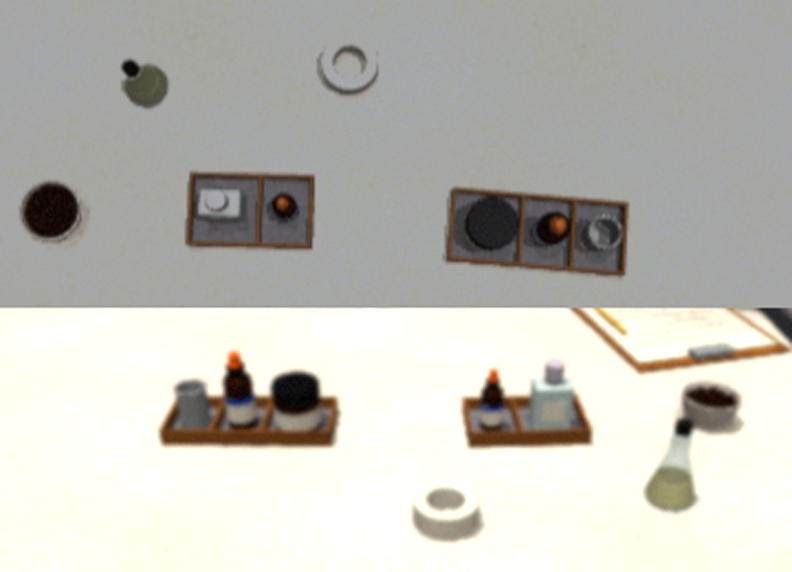

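View pics/p5b.png

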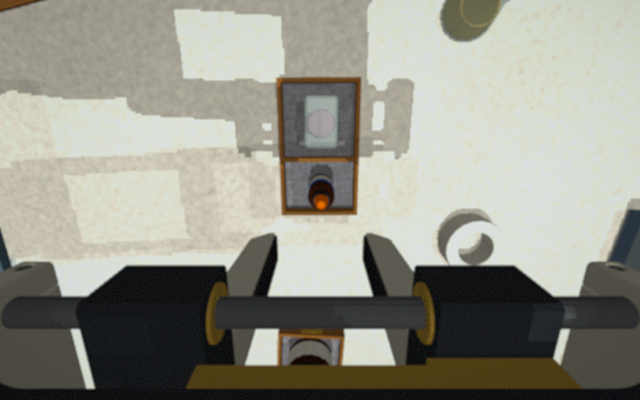

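All five pieces stand upright in their cells. The flask at (206,169), bowl at (163,225) and roll at (299,160) are on the same pixels as at the start. I'm handing in.

```bash
python3 -c "
from h import *
manip.job_done()"
```

```text
the job is handed in; nothing more can be done
```

Both kits are made up and the job is handed in, at about 72 s on the robot's clock against the 131 s limit. `job_done` gives no verdict.

- **Blending kit (three-cell tray):** the jar is in the wide cell, the large dropper in the middle cell and the beaker in the end cell.
- **Take-home kit (two-cell tray):** the flacon is in the wide cell and the small dropper in the narrow cell.
- **Setting down:** I lowered each piece in 0.5 mm steps until the wrist force rose by 5–7 N. Each one touched within about 0.1 mm of the height expected for the cell floor. I opened the gripper only after that.
- **Final views:** the last top and scene pictures show all five pieces upright in their cells. The flask, bowl and label roll are on the same pixels as at the start (to about 1 px). The arm is parked clear and touching nothing.
- **Disagreement:** the top camera placed things about 4 mm nearer in x than the wrist camera. I used the wrist camera's values, and the grasps and placings bore them out.

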